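# Test the board in the probe bay

### The job

Test the circuit board that lies in the bay under the probe head: turn the console's selector from off (white dot) to the dot of the same colour as that board's carrier, then push the spring pedal fully down to its stop and hold it there for about half a second to run the test, let it come up again, and turn the selector back to off. Press the pedal only while the selector is on the right colour, and leave the boards and everything else on the bench where they are.

Things in the scene. Friction and masses are not known exactly. Their poses are not given: they have to be found in the camera images.
- selector (a joint): rotary selector of the console, rad: 0 = off (white dot), 0.5 = red dot, 1.0 = yellow dot, 1.5 = blue dot; grows clockwise seen from above. A detent pulls it into the nearest of the four positions; stops at -0.1 and 1.6. Moderate torque, up to about 0.12 N m.
- selector_grip (a point): point on the upright axis of the selector where it is gripped, in the middle of a black bar grip 44 mm long, 14 mm wide, standing 32 mm high; the bar's top is 7 mm above this point and below it the bar goes 25 mm down to a round skirt of 46 mm diameter. x and y axes turn with the knob: x along the bar, -x towards its white pointer line; z up
- selector_pointer (a point): outer end of the white pointer line on top of the selector's bar, 21 mm from the axis
- console: grey test console, a fixed box 170 x 170 x 65 mm, origin at the centre of its underside, z up. The selector's axis stands at x = -20 mm, y = 0 on its top; the white, red, yellow and blue dots (14 mm) lie 46 mm from that axis, at 0, 0.5, 1.0 and 1.5 rad clockwise from the console's -x direction. Two steel terminals 20 mm high stand at x = 62 mm, y = -55 and -30 mm on the top
- pedal (a joint): angle of the pedal plate, rad: 0 = up (rest, tilted 0.25 rad), 0.25 = fully down on its stop; a spring lifts it, about 11 N at the press point holds it down
- pedal_press (a point): point on the top of the pedal plate where it is pressed, 130 mm from the hinge, in the middle of its width (grey plate 165 x 100 mm with ribbed black rubber); moves with the plate, about 33 mm down in full travel; z of the point is about 65 mm when up and 32 mm when down
- pedal_base: fixed dark steel base of the pedal, 190 x 125 mm, origin at the centre of its underside, with yellow side cheeks 36 mm high; the pedal's hinge lies along its y axis at x = +80 mm, height 26 mm, and the free end points to its -x
- bed: fixed grey test bed, 115 x 325 x 12 mm, origin at the centre of its underside; three bays in a row along its y axis at y = -106, 0, +106 mm, each holding one board carrier; a black probe head 68 mm high bridges the +x edge of the middle bay
- test_bay (a point): centre of the middle bay's floor, under the probe head: the carrier lying within 40 mm of this point is the one to be tested
- carrier_red: red plastic carrier 90 x 85 x 8 mm with a green circuit board on it, origin at the centre of its underside, loose; must stay where it is
- carrier_yellow: yellow plastic carrier 90 x 85 x 8 mm with a green circuit board on it, origin at the centre of its underside, loose; must stay where it is
- carrier_blue: blue plastic carrier 90 x 85 x 8 mm with a green circuit board on it, origin at the centre of its underside, loose; must stay where it is
- fume_stand: loose bystander: grey ribbed fume hose standing upright on a round foot (100 mm across), black funnel (84 mm across) on top, 250 mm high in all; origin at the centre of its underside
- solder_reel: loose bystander: solder reel, 60 mm diameter, 44 mm high, origin at the centre of its underside
- flux_can: loose bystander: can, 60 mm diameter, 75 mm high, origin at the centre of its underside
- screwdriver: loose bystander: screwdriver lying flat, 190 mm long, yellow handle towards its -x
- parts_bin: loose bystander: blue open bin 120 x 90 x 50 mm, origin at the centre of its underside
- wick_spool: loose bystander on top of the console: small white spool with copper braid, 32 mm diameter, 20 mm high, origin at the centre of its underside
- shell: loose bystander: round steel connector shell, 30 mm diameter, 24 mm high, origin at the centre of its underside
There are look-alikes about, which are no part of the job. What is shaped like the pedal_base but orange is not meant.

How it is judged (in metres and radians):
On the way, in this order (a step that is already met when the one before it is completed fails the run):
1. the selector stands on the colour of the carrier in the probe bay (((horizontal distance between carrier_red and test_bay below 0.04 m and value of joint selector between 0.37 and 0.63 rad) or (horizontal distance between carrier_yellow and test_bay below 0.04 m and value of joint selector between 0.87 and 1.13 rad) or (horizontal distance between carrier_blue and test_bay below 0.04 m and value of joint selector between 1.37 and 1.63 rad))), for 0.2 s.
2. the pedal is held down at its stop with the selector still on that colour (value of joint pedal above 0.22 rad and ((horizontal distance between carrier_red and test_bay below 0.04 m and value of joint selector between 0.37 and 0.63 rad) or (horizontal distance between carrier_yellow and test_bay below 0.04 m and value of joint selector between 0.87 and 1.13 rad) or (horizontal distance between carrier_blue and test_bay below 0.04 m and value of joint selector between 1.37 and 1.63 rad))), for 0.25 s.
At the end, for the whole second after the job is handed in: the selector is back at off within 0.13 rad and still, the pedal is up (within 0.04 rad of rest), the carriers lie within 15 mm and the bystanders within 30 mm of where they were at the start, the fume hose and the can upright (value of joint selector between -0.13 and 0.13 rad and velocity of joint selector between -0.1 and 0.1 rad/s and value of joint pedal below 0.04 rad and distance of each of carrier_red, carrier_yellow, carrier_blue from where it was at the start of the episode below 0.015 m and distance of each of fume_stand, solder_reel, flux_can, screwdriver, parts_bin, wick_spool, shell from where it was at the start of the episode below 0.03 m and angle between each of fume_stand, flux_can's own z axis and vertical below 0.2 rad); the robot touches nothing.
It fails at once if the pedal is pressed more than half way while the selector is not on the colour of the carrier in the probe bay (value of joint pedal above 0.125 rad and not ((horizontal distance between carrier_red and test_bay below 0.04 m and value of joint selector between 0.37 and 0.63 rad) or (horizontal distance between carrier_yellow and test_bay below 0.04 m and value of joint selector between 0.87 and 1.13 rad) or (horizontal distance between carrier_blue and test_bay below 0.04 m and value of joint selector between 1.37 and 1.63 rad))).
It fails at once if a board carrier is shifted by more than 15 mm (distance of any of carrier_red, carrier_yellow, carrier_blue from where it was at the start of the episode above 0.015 m).
It fails at once if a bystander is shifted by more than 30 mm (distance of any of fume_stand, solder_reel, flux_can, screwdriver, parts_bin, wick_spool, shell from where it was at the start of the episode above 0.03 m).
It also fails if it takes over 69 s, if anything falls off the work surface, if the arm or the gripper's body presses on something with over 40 N, if the wrist force passes 120 N, or if a joint passes its speed limit or range.

### The arm

A 6-joint arm with a two-finger parallel gripper is mounted at the origin on the work surface. World frame = base frame: x ahead of the robot, y to its left, z up, the work surface at z = 0. Lengths are in m, angles in degrees, forces in N, time in s.
With the tool pointing down it reaches from about 0.4 to 0.825 m from the base axis. Payload 7 kg.
Tool frame: the origin (TCP) lies at the centre of the arm's flange, where the gripper is bolted on; the fingertips stand 178 mm ahead of it and the grasp point (between the pads) lies 159 mm ahead of it; x points along the fingers, y is the direction in which the jaws open and shut, and the axes are right-handed (so a half turn about x gives the same grasp; the last joint's range is limited). The gripper opens to 88 mm and grips with 3 to 60 N. Pads are 19 mm wide; open, the fingers measure 130 mm over their backs; the gripper's body (78 mm by 193 mm) begins 47 mm behind the grasp point.
Start: joints at [85.491, 20.546, 0.682, 0, -70.136, -16.507], TCP at [0.242, 0.63, 0.405] pointing down, gripper open.
Joint ranges: [-176.03, 176.03], [-82.01, 121.73], [-58.28, 71.71], [-173.87, 95.51], [-174.79, -0.11], [-173.66, 173.66]. Speed limits (degrees/s): [136.94, 136.94, 172.46, 180, 180, 180].

### API

Orientations are given as [roll, pitch, yaw] about the fixed x, y, z axes, in that order (R = Rz(yaw) Ry(pitch) Rx(roll)).
In Python, from plant import ctrl gives the robot as it stands. The module is installed in compiled form; this text tells all that it offers.
- The arm moves only by the shell command python3 -m inch 'ROWS'. ROWS is JSON, one flat list of numbers, 7 for each row, row after row: the shift along the tool's x, y, z in m, then the turn, a rotation vector about the tool's x, y, z in degrees, then the finger opening in m, from 0 to 0.0876. In form: [dx, dy, dz, rx, ry, rz, hand, dx, dy, dz, rx, ry, rz, hand, ...]. A call has 1 to 20 rows; each row shifts and turns the pose as measured when the row begins, along the tool's axes as they then stand; what a row does not reach is not made up. A row lasts 1/8 s, in which the tool goes at most 62.5 mm and 10.7 degrees, less where a joint would pass 70% of its speed; a pose out of reach is approached as far as the arm can. A call with a gripper value outside its range is refused whole. The fingers move at their own pace and stop on an object; the grip force is fixed at half the most. Time passes only in rows, so rows that do not move let the fingers close. It gives the time, the measured TCP pose, the force and the opening at its end, in the units of the state.
- ctrl.get_obs(): the state, without advancing time (a new reading comes with each control period).
- ctrl.snapshot(name): name is "side" or "top" or "wrist"; returns a dict with "color" (480x640x3 uint8, red, green, blue), "depth" (480x640 float32, m along the optical axis (not along the pixel's ray), 0 where there is no reading), "K" (3x3 intrinsics, pixels), "k1" (the pictures are not rectified: a ray, as slopes to the right and down, at radius r is drawn at 1 + k1 r^2 times it, then the intrinsics apply), "position" and "attitude" of the camera in the world; the wrist camera has in their place "hand_eye" (4x4, takes a point from camera to tool coordinates, whose origin is the TCP and whose axes are the tool frame's). Camera axes: x right, y up, looking along -z (the intrinsics and any distortion apply to the point x, -y, -z); pixel columns grow to the right and rows downward; lengths in m; the calibration is good to about 2 mm. A picture is of the moment at which its call begins: read the wrist's pose just before it.
- ctrl.close_job(): hands the job in, once; it reports no verdict.
The state is a dict: "clock": time; "joint_pos": joint angles; "qvel": joint speeds; "tau": joint torques, N m; "tool_pos": TCP position; "orientation": TCP orientation; "force": force on the tool from outside, world axes, zero at the start; "moment": the same for the moment, N m; "opening": finger opening in m.
Only numpy, scipy, OpenCV 4.12 (cv2) and the standard library are available. Lean on these libraries where they do the work, as an engineer would, in place of code of your own. Each camera call takes 0.05 s, during which the arm holds its last target.

## Working session

There is one attempt and no reset: what is moved stays moved. The work goes in short steps, Python scripts to look and compute and a shell command to move; the robot and the scene stay as the last step left them, time stands still between calls to the robot, and variables do not carry over. Pictures are saved under pics/ and viewed, and the job is handed in when it is done.

```bash
mkdir -p pics; cat > h.py <<'E'
import numpy as np, cv2
from plant import ctrl
from scipy.spatial.transform import Rotation as R
def att(a):
    a=np.array(a,float)
    if a.shape==(3,3): return a
    if a.size==4: return R.from_quat(a).as_matrix()
    return R.from_euler('xyz',a.ravel(),degrees=True).as_matrix()
def pose(s):
    T=np.eye(4);T[:3,:3]=att(s['orientation']);T[:3,3]=s['tool_pos'];return T
def snap(name):
    s=ctrl.get_obs(); d=ctrl.snapshot(name)
    if name=='wrist': T=pose(s)@np.array(d['hand_eye'])
    else:
        T=np.eye(4);T[:3,:3]=att(d['attitude']);T[:3,3]=d['position']
    d['T']=T; return d
def save(d,n):
    cv2.imwrite(f'pics/{n}.png',cv2.cvtColor(d['color'],cv2.COLOR_RGB2BGR))
    np.savez(f'pics/{n}.npz',**{k:np.array(d[k]) for k in('color','depth','K','k1','T')})
def load(n): return dict(np.load(f'pics/{n}.npz'))
def ray(d,u,v):
    K=d['K'];xd=np.array([(u-K[0,2])/K[0,0],(v-K[1,2])/K[1,1]]);x=xd.copy()
    for _ in range(30): x=xd/(1+float(d['k1'])*(x@x))
    return np.array([x[0],-x[1],-1])
def px_z(d,u,v,z):
    r=d['T'][:3,:3]@ray(d,u,v);o=d['T'][:3,3];return o+r*(z-o[2])/r[2]
def px_d(d,u,v):
    dep=d['depth'][int(round(v)),int(round(u))];return d['T'][:3,:3]@(ray(d,u,v)*dep)+d['T'][:3,3]
def proj(d,p):
    q=np.linalg.inv(d['T'])@np.append(p,1);x=np.array([q[0],-q[1]])/-q[2];x=x*(1+float(d['k1'])*(x@x))
    return d['K'][0,0]*x[0]+d['K'][0,2],d['K'][1,1]*x[1]+d['K'][1,2]
def crop(n,u0,v0,u1,v1,f,o):
    im=cv2.imread(f'pics/{n}.png')[v0:v1,u0:u1];cv2.imwrite(f'pics/{o}.png',cv2.resize(im,None,fx=f,fy=f,interpolation=cv2.INTER_CUBIC))
E
python3 - <<'E'
from h import *
s=ctrl.get_obs();print(s)
for n in('top','side','wrist'):
    d=snap(n);save(d,n+'0');print(n,d['T'],d['K'],d['k1'])
E
```

```text
{'clock': 0.0, 'joint_pos': array([ 8.54891905e+01,  2.05907089e+01,  6.33309659e-01, -2.09317655e-02,
       -7.01345037e+01, -1.65041639e+01]), 'qvel': array([-0.08418886, -0.07167183,  0.04785127, -0.01558847,  0.09727607,
       -0.01874929]), 'tau': array([-2.32460166e-03, -5.82707226e+01,  2.93048573e+01,  6.99697763e+00,
        6.84289495e-03, -1.66046525e-04]), 'tool_pos': array([0.24202144, 0.6299081 , 0.40372456]), 'orientation': array([  94.4207363 ,   89.90601341, -106.60136583]), 'force': array([-0.51877305, -0.30833405, -0.0402678 ]), 'moment': array([ 0.00953317,  0.02113227, -0.01873711]), 'opening': 0.08801795669644184}
top [[ 8.55055503e-04  9.95475658e-01 -9.50130672e-02  4.66335138e-01]
 [-9.99973336e-01  1.62097250e-04 -7.30077301e-03  6.39276433e-03]
 [-7.25234046e-03  9.50167763e-02  9.95449253e-01  1.21776643e+00]
 [ 0.00000000e+00  0.00000000e+00  0.00000000e+00  1.00000000e+00]] [[458.77620851   0.         321.12420335]
 [  0.         458.77620851 238.92248181]
 [  0.           0.           1.        ]] -0.08375055466446235
side [[ 9.19923445e-01  2.85621392e-01 -2.68628509e-01  2.85737297e-01]
 [-3.92097653e-01  6.69178466e-01 -6.31236573e-01 -6.44390951e-01]
 [-5.34254812e-04  6.86017931e-01  7.27584437e-01  8.75534331e-01]
 [ 0.00000000e+00  0.00000000e+00  0.00000000e+00  1.00000000e+00]] [[448.65020967   0.         329.32867658]
 [  0.         448.65020967 239.16097315]
 [  0.           0.           1.        ]] -0.032717025818090495
wrist [[-0.3591154   0.89399051  0.2679871   0.31442404]
 [-0.93328989 -0.34475103 -0.1005818   0.60208172]
 [ 0.00246966 -0.28623013  0.95815772  0.38405621]
 [ 0.          0.          0.          1.        ]] [[364.58106644   0.         322.04847995]
 [  0.         364.58106644 240.1778789 ]
 [  0.           0.           1.        ]] 0.020583524000727105
```

View pics/top0.png

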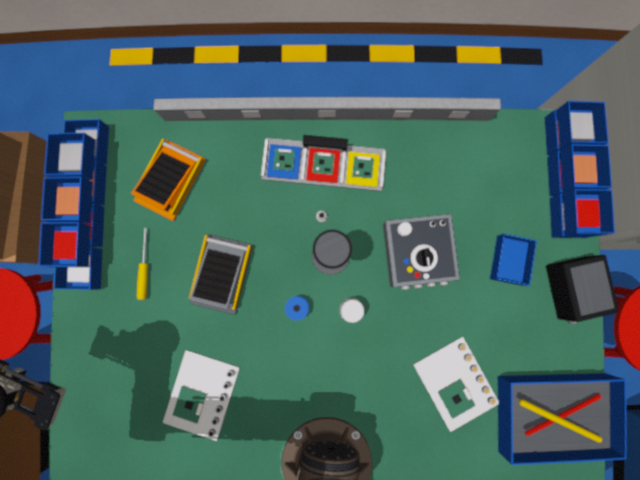

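View pics/side0.png

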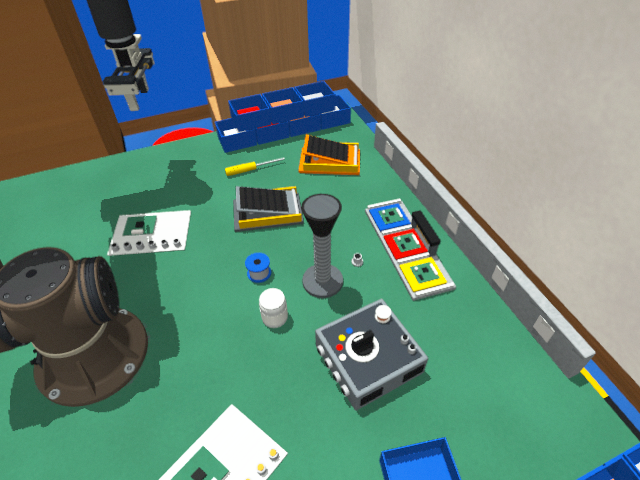

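View pics/wrist0.png

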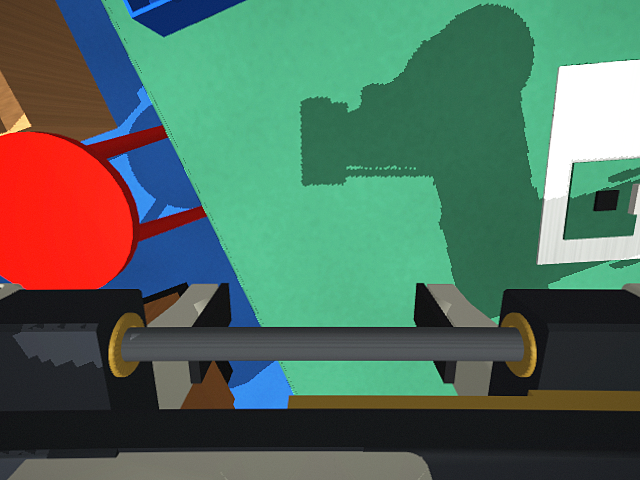

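The red carrier (top image 324,165) is in the middle bay under the black probe head. The console is at (423,252) and the grey pedal at (220,273). The orange pedal at (168,180) is the look-alike.

```bash
python3 - <<'E'
from h import *
crop('top0',375,205,470,300,8,'c1'); crop('side0',300,285,440,410,5,'c2'); crop('top0',180,225,260,320,6,'c3')
crop('top0',255,125,395,195,5,'c4')
d=load('top0')
for n,u,v in [('bay',324,165),('console',423,252),('knob',424,258),('pedal',225,273),('hose',331,250),('can',352,310),('reel',297,308)]:
    print(n,px_d(d,u,v).round(3))
E
```

```text
bay [0.778 0.008 0.022]
console [ 0.541 -0.235  0.099]
knob [ 0.526 -0.236  0.106]
pedal [0.49  0.259 0.056]
hose [ 0.535 -0.007  0.252]
can [ 0.399 -0.062  0.072]
reel [0.402 0.076 0.045]
```

View pics/c1.png

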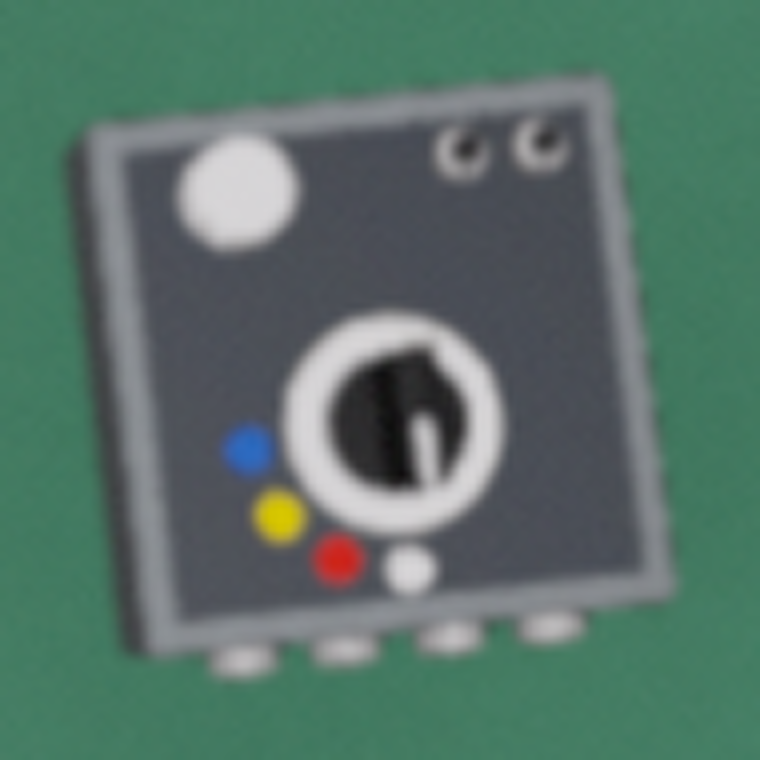

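View pics/c2.png

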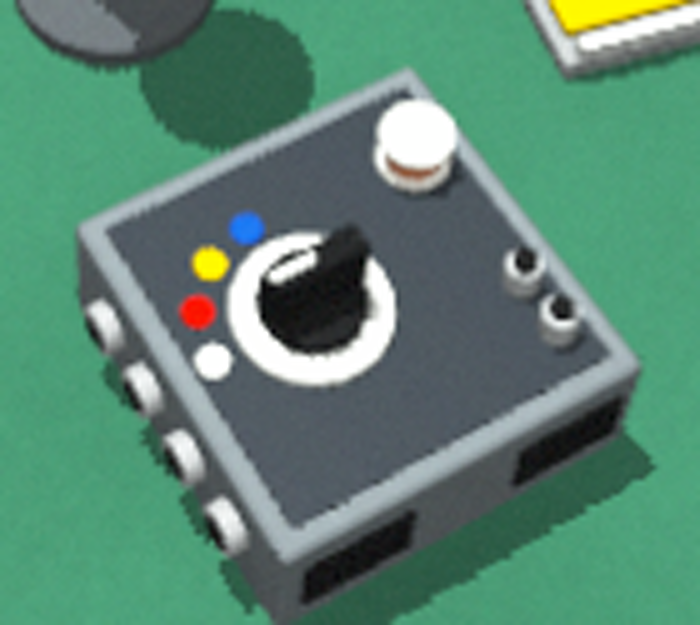

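View pics/c3.png

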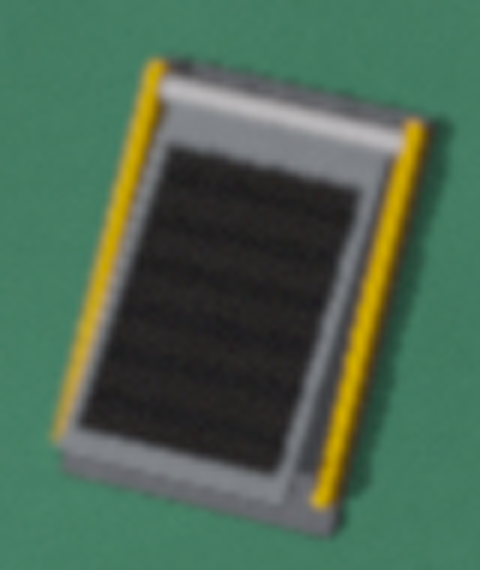

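View pics/c4.png

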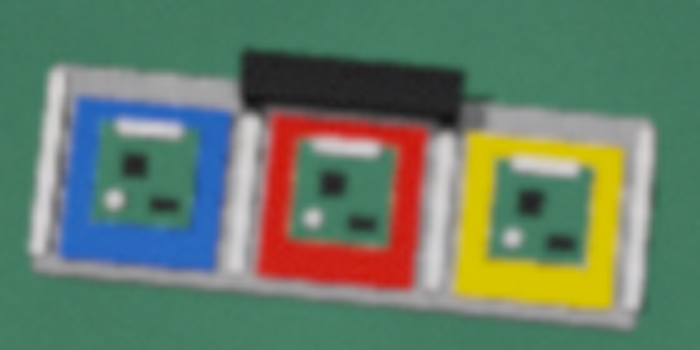

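```bash
python3 - <<'E'
from h import *
from scipy.optimize import least_squares
d=load('top0');s=load('side0')
def top(u,v):return 375+(u+.5)/8-.5,205+(v+.5)/8-.5
def sid(u,v):return 300+(u+.5)/5-.5,285+(v+.5)/5-.5
for c,f,P in [(d,top,[(409,570),(339,559),(279,516),(248,450)]),(s,sid,[(213,362),(198,312),(210,265),(246,229)])]:
    q=np.array([px_z(c,*f(u,v),.066)[:2] for u,v in P])
    def res(p):
        return np.concatenate([q[i]-(p[:2]+.046*np.array([-np.cos(p[2]-.5*i),-np.sin(p[2]-.5*i)])) for i in range(4)])
    r=least_squares(res,[.52,-.235,0.]);print(r.x, np.degrees(r.x[2]),r.fun.round(4))
# console corners top at z=.065
q=np.array([px_z(d,*top(u,v),.065) for u,v in [(93,128),(605,80),(672,592),(155,652)]]);print(q.round(4),q.mean(0))
print('sides',np.linalg.norm(np.diff(q,axis=0),axis=1))
# bar depth map
for v in range(244,272,2):
    print([round(float(px_d(d,u,v)[2]),3) for u in range(412,440,2)])
for u,v in [(430,420),(436,485),(420,350)]: print(px_z(d,*top(u,v),.1).round(4))
for u,v in [(275,275),(314,257)]: print('side line',px_z(s,*sid(u,v),.1).round(4))
E
```

```text
[ 0.52915932 -0.24293925  0.10853512] 6.2186045041010924 [-0.0002  0.0001  0.0001 -0.0004  0.      0.0001  0.      0.0001]
[ 0.52763392 -0.24372153  0.10773519] 6.172771939961408 [-0.0002 -0.0001  0.0002  0.0001 -0.0001 -0.0001  0.      0.0001]
[[ 0.6232 -0.1501  0.065 ]
 [ 0.6388 -0.3142  0.065 ]
 [ 0.4761 -0.3314  0.065 ]
 [ 0.4578 -0.1676  0.065 ]] [ 0.54897434 -0.24082679  0.065     ]
sides [0.16480636 0.16359816 0.16484013]
[0.064, 0.064, 0.07, 0.065, 0.069, 0.073, 0.074, 0.07, 0.066, 0.068, 0.065, 0.069, 0.065, 0.068]
[0.066, 0.069, 0.069, 0.072, 0.076, 0.069, 0.075, 0.073, 0.074, 0.07, 0.068, 0.068, 0.066, 0.065]
[0.068, 0.072, 0.071, 0.074, 0.073, 0.071, 0.109, 0.111, 0.108, 0.073, 0.075, 0.065, 0.065, 0.068]
[0.072, 0.073, 0.073, 0.068, 0.078, 0.096, 0.109, 0.11, 0.11, 0.078, 0.07, 0.072, 0.067, 0.067]
[0.073, 0.072, 0.072, 0.081, 0.08, 0.091, 0.112, 0.108, 0.111, 0.079, 0.071, 0.07, 0.065, 0.068]
[0.069, 0.075, 0.083, 0.081, 0.082, 0.092, 0.109, 0.11, 0.109, 0.08, 0.076, 0.075, 0.071, 0.065]
[0.071, 0.072, 0.082, 0.081, 0.08, 0.086, 0.108, 0.106, 0.109, 0.08, 0.077, 0.073, 0.069, 0.068]
[0.072, 0.076, 0.083, 0.076, 0.077, 0.082, 0.106, 0.11, 0.109, 0.083, 0.077, 0.074, 0.068, 0.065]
[0.068, 0.073, 0.083, 0.081, 0.081, 0.081, 0.097, 0.109, 0.108, 0.109, 0.082, 0.072, 0.072, 0.068]
[0.07, 0.071, 0.073, 0.077, 0.082, 0.082, 0.098, 0.109, 0.11, 0.112, 0.079, 0.076, 0.071, 0.065]
[0.068, 0.071, 0.073, 0.072, 0.082, 0.08, 0.096, 0.109, 0.111, 0.109, 0.071, 0.07, 0.068, 0.065]
[0.064, 0.076, 0.071, 0.072, 0.072, 0.074, 0.08, 0.072, 0.071, 0.072, 0.068, 0.075, 0.063, 0.065]
[0.066, 0.065, 0.069, 0.074, 0.069, 0.073, 0.074, 0.071, 0.069, 0.072, 0.065, 0.067, 0.069, 0.069]
[0.067, 0.07, 0.061, 0.067, 0.072, 0.073, 0.07, 0.069, 0.075, 1.218, 0.065, 0.07, 0.067, 0.067]
[ 0.5285 -0.2476  0.1   ]
[ 0.5086 -0.2491  0.1   ]
[ 0.55  -0.245  0.1  ]
side line [ 0.5114 -0.2405  0.1   ]
side line [ 0.529  -0.2393  0.1   ]
```

```bash
python3 - <<'E'
from h import *
d=load('top0');s=load('side0')
def ped(u,v):return 180+(u+.5)/6-.5,225+(v+.5)/6-.5
crop('side0',220,175,320,240,7,'c5')
for n,u,v in [('rub_tl',168,152),('tr',360,188),('bl',83,430),('br',275,470)]:
    a,b=ped(u,v);print(n,a,b,px_d(d,a,b).round(4))
c=[px_z(d,*ped(u,v),.036) for u,v in[(157,62),(415,122),(322,505),(60,438)]]
print(np.array(c).round(4),np.mean(c,0))
# plane fit on rubber
P=[]
mask=np.zeros(d['depth'].shape,np.uint8)
cv2.fillConvexPoly(mask,np.array([ped(*x) for x in[(175,165),(350,198),(272,455),(95,420)]]).astype(int),1)
for v,u in zip(*np.nonzero(mask)):P.append(px_d(d,u,v))
P=np.array(P);A=np.c_[P[:,:2],np.ones(len(P))];k=np.linalg.lstsq(A,P[:,2],rcond=None)[0];print(k,np.degrees(np.arctan(np.hypot(*k[:2]))),np.degrees(np.arctan2(k[1],k[0])),np.std(A@k-P[:,2]))
ob=ctrl.get_obs();T=pose(ob);print(T.round(4))
# spool in console frame
sp=px_z(d,375+238/8,205+192/8,.085);print(sp)
E
```

```text
rub_tl 207.58333333333334 249.91666666666666 [0.5499 0.3084 0.043 ]
tr 239.58333333333334 255.91666666666669 [0.5347 0.2254 0.04  ]
bl 193.41666666666666 296.25 [0.4313 0.3357 0.0675]
br 225.41666666666666 302.9166666666667 [0.4154 0.2531 0.0726]
[[0.5896 0.316  0.036 ]
 [0.5635 0.2027 0.036 ]
 [0.399  0.2405 0.036 ]
 [0.4269 0.3547 0.036 ]] [0.49473889 0.27849467 0.036     ]
[-0.31387197 -0.35070028  0.30748656] 25.20376535263443 -131.82810911667355 0.03011234383340026
[[-3.000e-04 -3.587e-01 -9.335e-01  2.420e-01]
 [-1.200e-03 -9.335e-01  3.587e-01  6.300e-01]
 [-1.000e+00  1.200e-03 -1.000e-04  4.040e-01]
 [ 0.000e+00  0.000e+00  0.000e+00  1.000e+00]]
[ 0.59930086 -0.19345251  0.085     ]
```

View pics/c5.png

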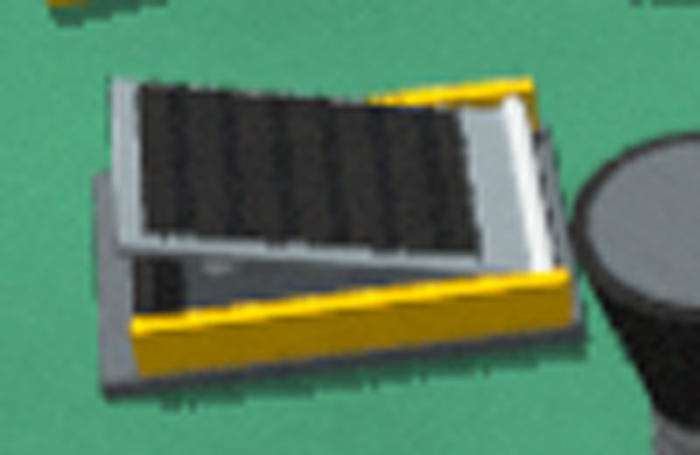

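```bash
cat > plan.py <<'E'
from h import *
def Rd(yaw): # tool x down, tool y at heading yaw (deg)
    a=np.radians(yaw);y=np.array([np.cos(a),np.sin(a),0]);x=np.array([0,0,-1.]);return np.c_[x,y,np.cross(x,y)]
def rows(wps,hand):
    """wps: list of (pos,R) successive; print rows relative"""
    T=pose(ctrl.get_obs());p,Rm=T[:3,3],T[:3,:3];out=[]
    for q,Q in wps:
        t=Rm.T@(np.array(q)-p);w=R.from_matrix(Rm.T@Q).as_rotvec(degrees=True)
        print('%.4f,%.4f,%.4f,%.1f,%.1f,%.1f,%s,'%(*t,*w,hand));p,Rm=np.array(q),Q
def cyl(pos,yaw,n,hand,dyaw=None,z=None):
    T=pose(ctrl.get_obs());p=T[:3,3];y0=np.degrees(np.arctan2(T[1,1],T[0,1]))
    if dyaw is None: dyaw=(yaw-y0+180)%360-180
    a0,a1=np.arctan2(p[1],p[0]),np.arctan2(pos[1],pos[0]);r0,r1=np.hypot(*p[:2]),np.hypot(*pos[:2])
    w=[]
    for i in range(1,n+1):
        f=i/n;a=a0+f*(a1-a0);r=r0+f*(r1-r0);zz=p[2]+(pos[2]-p[2])*f
        w.append(((r*np.cos(a),r*np.sin(a),zz),Rd(y0+f*dyaw)))
    rows(w,hand)
def st():
    s=ctrl.get_obs();T=pose(s);print(round(s['clock'],2),s['tool_pos'].round(4),'yaw',np.degrees(np.arctan2(T[1,1],T[0,1])).round(2),'xdir',T[:3,0].round(3),'F',s['force'].round(1),'M',s['moment'].round(2),'open',round(s['opening'],4),'q',s['joint_pos'].round(1))
E
python3 - <<'E'
from plan import *
d=load('top0')
def ped(u,v):return 180+(u+.5)/6-.5,225+(v+.5)/6-.5
print('free',px_z(d,*ped(175,468),.073),'hinge',px_z(d,*ped(280,112),.034))
cyl((.5284,-.2433,.50),96.2,20,0.07,dyaw=-152.8)
E
```

```text
free [0.41600773 0.29501763 0.073     ] hinge [0.56796642 0.26203427 0.034     ]
-0.0048,0.0069,-0.0547,7.6,-0.0,-0.1,0.07,
-0.0048,0.0041,-0.0547,7.6,0.0,0.0,0.07,
-0.0048,0.0013,-0.0544,7.6,0.0,0.0,0.07,
-0.0048,-0.0015,-0.0540,7.6,0.0,0.0,0.07,
-0.0048,-0.0042,-0.0535,7.6,0.0,0.0,0.07,
-0.0048,-0.0069,-0.0528,7.6,0.0,0.0,0.07,
-0.0048,-0.0095,-0.0520,7.6,0.0,0.0,0.07,
-0.0048,-0.0120,-0.0511,7.6,0.0,0.0,0.07,
-0.0048,-0.0145,-0.0501,7.6,0.0,0.0,0.07,
-0.0048,-0.0169,-0.0489,7.6,0.0,0.0,0.07,
-0.0048,-0.0193,-0.0476,7.6,0.0,0.0,0.07,
-0.0048,-0.0215,-0.0463,7.6,0.0,0.0,0.07,
-0.0048,-0.0236,-0.0448,7.6,0.0,0.0,0.07,
-0.0048,-0.0257,-0.0432,7.6,0.0,0.0,0.07,
-0.0048,-0.0276,-0.0415,7.6,0.0,0.0,0.07,
-0.0048,-0.0295,-0.0397,7.6,0.0,0.0,0.07,
-0.0048,-0.0312,-0.0379,7.6,0.0,0.0,0.07,
-0.0048,-0.0329,-0.0360,7.6,0.0,0.0,0.07,
-0.0048,-0.0344,-0.0340,7.6,0.0,0.0,0.07,
-0.0048,-0.0358,-0.0320,7.6,0.0,0.0,0.07,
```

```bash
python3 -m inch '[-0.04,0,0,0,0,0,0.07,-0.04,0,0,0,0,0,0.07,-0.02,0.005,-0.05,7.6,0,0,0.07,0,0.004,-0.055,7.6,0,0,0.07,0,0.001,-0.055,7.6,0,0,0.07,0,-0.002,-0.054,7.6,0,0,0.07,0,-0.004,-0.053,7.6,0,0,0.07,0,-0.007,-0.053,7.6,0,0,0.07,0,-0.01,-0.052,7.6,0,0,0.07]'
python3 -c "
from plan import *
st();cyl((.5284,-.2433,.48),96.2,18,0.07,dyaw=None)"
```

```text
clock: 1.27
tool_pos: [0.5192, 0.3775, 0.5034]
orientation: [146.7, 89.5, -108.8]
force: [0.1, -0.0, -0.8]
opening: 0.0698
1.27 [0.5192 0.3775 0.5034] yaw -165.54 xdir [-0.003 -0.008 -1.   ] F [ 0.1 -0.  -0.8] M [ 0.14 -0.11  0.04] open 0.0698 q [ 53.5  15.1   5.6   0.2 -80.9 -39. ]
0.0015,-0.0097,-0.0366,5.5,-0.4,-0.3,0.07,
0.0013,-0.0109,-0.0360,5.5,0.0,0.0,0.07,
0.0013,-0.0121,-0.0354,5.5,0.0,0.0,0.07,
0.0013,-0.0133,-0.0348,5.5,0.0,0.0,0.07,
0.0013,-0.0145,-0.0341,5.5,0.0,0.0,0.07,
0.0013,-0.0156,-0.0334,5.5,0.0,0.0,0.07,
0.0013,-0.0167,-0.0326,5.5,0.0,0.0,0.07,
0.0013,-0.0178,-0.0318,5.5,0.0,0.0,0.07,
0.0013,-0.0188,-0.0310,5.5,0.0,0.0,0.07,
0.0013,-0.0198,-0.0302,5.5,0.0,0.0,0.07,
0.0013,-0.0208,-0.0293,5.5,0.0,0.0,0.07,
0.0013,-0.0217,-0.0283,5.5,0.0,0.0,0.07,
0.0013,-0.0226,-0.0274,5.5,0.0,0.0,0.07,
0.0013,-0.0234,-0.0264,5.5,0.0,0.0,0.07,
0.0013,-0.0242,-0.0254,5.5,0.0,0.0,0.07,
0.0013,-0.0250,-0.0244,5.5,0.0,0.0,0.07,
0.0013,-0.0257,-0.0234,5.5,0.0,0.0,0.07,
0.0013,-0.0263,-0.0223,5.5,0.0,0.0,0.07,
```

```bash
python3 -m inch '[0,-0.01,-0.037,5.5,-0.4,-0.3,0.07,0,-0.011,-0.036,5.5,0,0,0.07,0,-0.012,-0.035,5.5,0,0,0.07,0,-0.013,-0.035,5.5,0,0,0.07,0,-0.015,-0.034,5.5,0,0,0.07,0,-0.016,-0.033,5.5,0,0,0.07,0,-0.017,-0.033,5.5,0,0,0.07,0,-0.018,-0.032,5.5,0,0,0.07,0,-0.019,-0.031,5.5,0,0,0.07,0,-0.02,-0.03,5.5,0,0,0.07,0,-0.021,-0.029,5.5,0,0,0.07,0,-0.022,-0.028,5.5,0,0,0.07]'
python3 -c "
from plan import *
st();cyl((.5284,-.2433,.38),96.2,10,0.07,dyaw=None)"
```

```text
clock: 2.78
tool_pos: [0.5947, -0.0636, 0.4995]
orientation: [168.4, 89.6, -155.6]
force: [-0.7, -0.2, -0.1]
opening: 0.0698
2.77 [ 0.5947 -0.0636  0.4995] yaw 126.02 xdir [-0.006 -0.003 -1.   ] F [-0.7 -0.2 -0.1] M [ 0.03 -0.18 -0.01] open 0.0698 q [ 12.6  10.8  -0.4   0.1 -79.1 -66.6]
0.0120,-0.0131,-0.0144,3.0,-0.4,-0.1,0.07,
0.0120,-0.0133,-0.0141,3.0,0.0,0.0,0.07,
0.0120,-0.0135,-0.0138,3.0,0.0,0.0,0.07,
0.0120,-0.0138,-0.0135,3.0,0.0,0.0,0.07,
0.0120,-0.0140,-0.0132,3.0,0.0,0.0,0.07,
0.0120,-0.0142,-0.0129,3.0,0.0,0.0,0.07,
0.0120,-0.0144,-0.0126,3.0,0.0,0.0,0.07,
0.0120,-0.0146,-0.0123,3.0,0.0,0.0,0.07,
0.0120,-0.0148,-0.0120,3.0,0.0,0.0,0.07,
0.0120,-0.0150,-0.0117,3.0,0.0,0.0,0.07,
```

```bash
python3 -m inch '[0.012,-0.013,-0.014,3,-0.4,0,0.07,0.012,-0.013,-0.014,3,0,0,0.07,0.012,-0.014,-0.014,3,0,0,0.07,0.012,-0.014,-0.014,3,0,0,0.07,0.012,-0.014,-0.013,3,0,0,0.07,0.012,-0.014,-0.013,3,0,0,0.07,0.012,-0.014,-0.013,3,0,0,0.07,0.012,-0.015,-0.012,3,0,0,0.07,0.012,-0.015,-0.012,3,0,0,0.07,0.012,-0.015,-0.012,3,0,0,0.07]'
python3 -c "
from plan import *
st();d=snap('wrist');save(d,'w1');print(proj(d,(.5284,-.2433,.11)));st();cyl((.5284,-.2433,.33),96.2,3,0.07)"
```

```text
clock: 4.03
tool_pos: [0.5206, -0.2529, 0.3702]
orientation: [130.6, 89.9, 134.8]
force: [-0.2, -0.7, -0.1]
opening: 0.0701
4.03 [ 0.5206 -0.2529  0.3702] yaw 94.16 xdir [-0.002  0.002 -1.   ] F [-0.2 -0.7 -0.1] M [ 0.01 -0.11  0.02] open 0.0701 q [ -6.6  13.  -14.5  -0.1 -62.6 -79.2]
(np.float64(334.58872934834193), np.float64(260.1365425182499))
4.08 [ 0.5191 -0.254   0.3684] yaw 93.95 xdir [-0.005  0.003 -1.   ] F [-1.9 -0.4 -1.1] M [-0.04  0.16  0.01] open 0.0699 q [ -6.7  13.1 -14.7  -0.1 -62.5 -79.3]
0.0128,0.0033,0.0034,-0.8,-0.3,-0.2,0.07,
0.0128,0.0033,0.0034,-0.8,0.0,0.0,0.07,
0.0128,0.0033,0.0034,-0.8,0.0,0.0,0.07,
```

View pics/w1.png

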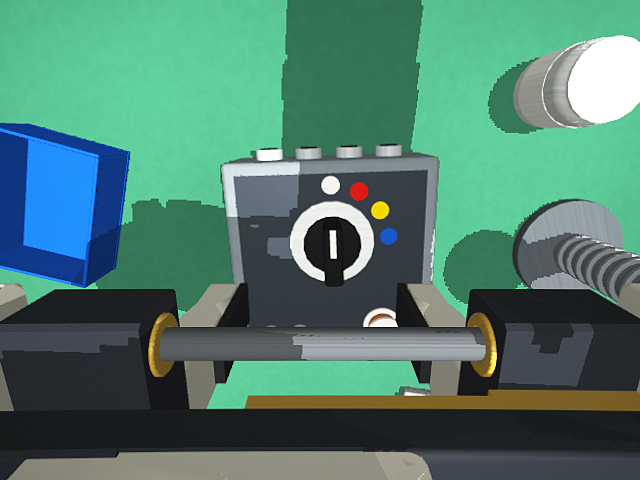

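```bash
python3 - <<'E'
from h import *
from scipy.optimize import least_squares
crop('w1',270,160,410,300,5,'c6')
d=load('w1')
q=np.array([px_z(d,u,v,.066)[:2] for u,v in [(330.5,185),(359,191),(380,210),(389,236.5)]])
def res(p): return np.concatenate([q[i]-(p[:2]+.046*np.array([-np.cos(p[2]-.5*i),-np.sin(p[2]-.5*i)])) for i in range(4)])
r=least_squares(res,[.52,-.235,0.]);print(r.x,np.degrees(r.x[2]),r.fun.round(4))
E
```

```text
[ 0.52820409 -0.24381059  0.10500262] 6.016206902039369 [-0.0001 -0.0002 -0.0003 -0.0001 -0.0001 -0.0001  0.0004  0.0004]
```

View pics/c6.png

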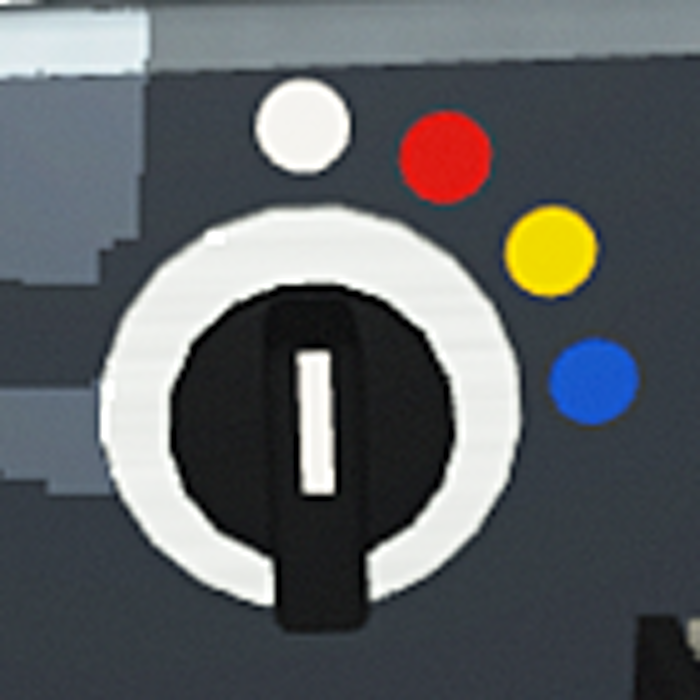

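```bash
python3 -m inch '[0.01,0.0033,0.0034,-0.8,-0.3,-0.2,0.07,0.013,0.0033,0.0034,-0.8,0,0,0.07,0.013,0.0033,0.0034,-0.8,0,0,0.07,0,0,0,0,0,0,0.06]'
python3 -c "
from plan import *
st();cyl((.5282,-.2436,.29),96.1,3,0.06)"
```

```text
clock: 4.58
tool_pos: [0.529, -0.2427, 0.3291]
orientation: [-43.3, 90.0, -36.8]
force: [-0.4, -0.2, 0.1]
opening: 0.0648
4.58 [ 0.529  -0.2427  0.3291] yaw 96.48 xdir [ 0.001 -0.001 -1.   ] F [-0.4 -0.2  0.1] M [ 0.04 -0.15  0.01] open 0.0648 q [ -5.4  15.3 -17.3   0.  -57.3 -78.1]
0.0130,-0.0003,-0.0003,0.1,0.0,0.0,0.06,
0.0130,-0.0003,-0.0003,0.1,0.0,0.0,0.06,
0.0130,-0.0003,-0.0003,0.1,0.0,0.0,0.06,
```

```bash
python3 -m inch '[0.013,-0.0003,-0.0003,0,0,0,0.05,0.013,-0.0003,-0.0003,0,0,0,0.05,0.013,-0.0003,-0.0003,0,0,0,0.05,0.012,0,0,0,0,0,0.05,0.01,0,0,0,0,0,0.05,0,0,0,0,0,0,0.05]'
python3 -c "
from plan import *
d=snap('wrist');save(d,'w2');st();cyl((.5282,-.2436,.264),96.1,2,0.05)"
```

```text
clock: 5.32
tool_pos: [0.5284, -0.2435, 0.2635]
orientation: [-70.0, 90.0, -63.5]
force: [-0.3, -0.4, 0.7]
opening: 0.0504
5.38 [ 0.5286 -0.2435  0.2641] yaw 96.53 xdir [ 0.001 -0.001 -1.   ] F [-0.1 -0.3  1. ] M [ 0.04 -0.16 -0.02] open 0.0502 q [ -5.5  19.2 -21.6   0.1 -49.1 -78. ]
0.0000,-0.0000,-0.0002,0.2,0.1,0.1,0.05,
0.0000,-0.0000,-0.0002,0.2,0.0,0.0,0.05,
```

View pics/w2.png

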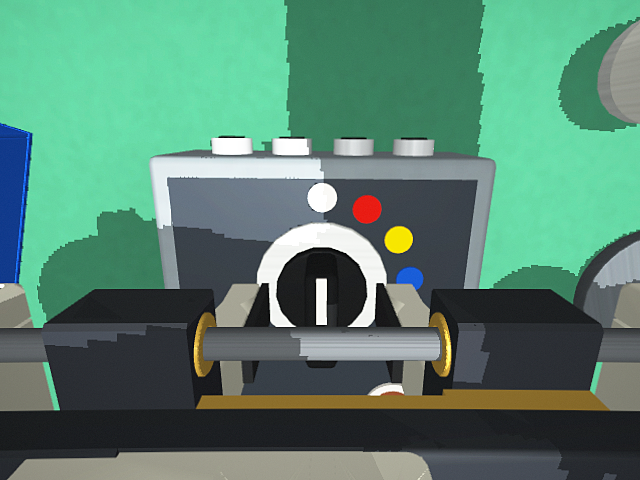

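The bar (321,300) is centred between the two fingers. I'll close the gripper.

```bash
python3 -m inch '[0,0,0,0,0,0,0.01,0,0,0,0,0,0,0.01,0,0,0,0,0,0,0.01,0,0,0,0,0,0,0.01,0,0,0,0,0,0,0.01,0,0,0,0,0,0,0.01]'
python3 -c "
from plan import *
st()"
```

```text
clock: 6.12
tool_pos: [0.5292, -0.2436, 0.2657]
orientation: [-24.3, 89.8, -17.8]
force: [0.3, -0.1, -0.2]
opening: 0.0137
6.12 [ 0.5292 -0.2436  0.2657] yaw 96.54 xdir [ 0.004 -0.001 -1.   ] F [ 0.3 -0.1 -0.2] M [-0.06 -0.19  0.01] open 0.0137 q [ -5.5  19.1 -21.5   0.1 -49.2 -78. ]
```

```bash
python3 -m inch '[0,0,0,5,0,0,0.01,0,0,0,5,0,0,0.01,0,0,0,5,0,0,0.01,0,0,0,5,0,0,0.01,0,0,0,5,0,0,0.01]'
python3 -c "
from plan import *
st();cyl((.5287,-.2436,.265),67.5,1,0.01)"
```

```text
clock: 6.75
tool_pos: [0.5292, -0.2443, 0.2657]
orientation: [-16.3, 89.8, -35.5]
force: [0.1, -1.1, -0.1]
opening: 0.0135
6.75 [ 0.5292 -0.2443  0.2657] yaw 70.81 xdir [ 0.004 -0.003 -1.   ] F [ 0.1 -1.1 -0.1] M [-0.4  -0.14 -0.08] open 0.0135 q [  -5.5   19.1  -21.5    0.2  -49.1 -103.8]
0.0007,0.0005,-0.0007,3.3,0.2,0.1,0.01,
```

```bash
python3 -m inch '[0,0.0005,-0.0005,3.3,0,0,0.01,0,0,0,0,0,0,0.01,0,0,0,0,0,0,0.01]'
python3 -c "
from plan import *
st()"
```

```text
clock: 7.12
tool_pos: [0.529, -0.2442, 0.2657]
orientation: [-18.5, 89.7, -41.1]
force: [1.4, 0.2, -0.7]
opening: 0.0142
7.12 [ 0.529  -0.2442  0.2657] yaw 67.43 xdir [ 0.004 -0.003 -1.   ] F [ 1.4  0.2 -0.7] M [-0.06 -0.24 -0.04] open 0.0142 q [  -5.5   19.1  -21.6    0.2  -49.1 -107.2]
```

```bash
python3 -m inch '[0,0,0,0,0,0,0.045,0,0,0,0,0,0,0.045,0,0,0,0,0,0,0.045,0,0,0,0,0,0,0.045,-0.02,0,0,0,0,0,0.045,-0.03,0,0,0,0,0,0.045,-0.04,0,0,0,0,0,0.045,0,0,0,0,0,0,0.045]'
python3 -c "
from plan import *
d=snap('wrist');save(d,'w3');crop('w3',220,100,480,320,3,'c7');d=snap('top');save(d,'t3');st()"
```

```text
clock: 8.12
tool_pos: [0.5286, -0.2436, 0.3578]
orientation: [-33.3, 89.8, -55.8]
force: [0.1, -0.1, -0.5]
opening: 0.0451
8.22 [ 0.5276 -0.2433  0.3546] yaw 67.5 xdir [-0.003 -0.001 -1.   ] F [ 0.1 -0.  -0.8] M [ 0.   -0.15 -0.04] open 0.0451 q [-5.400e+00  1.400e+01 -1.550e+01  1.000e-01 -6.060e+01 -1.071e+02]
```

View pics/c7.png

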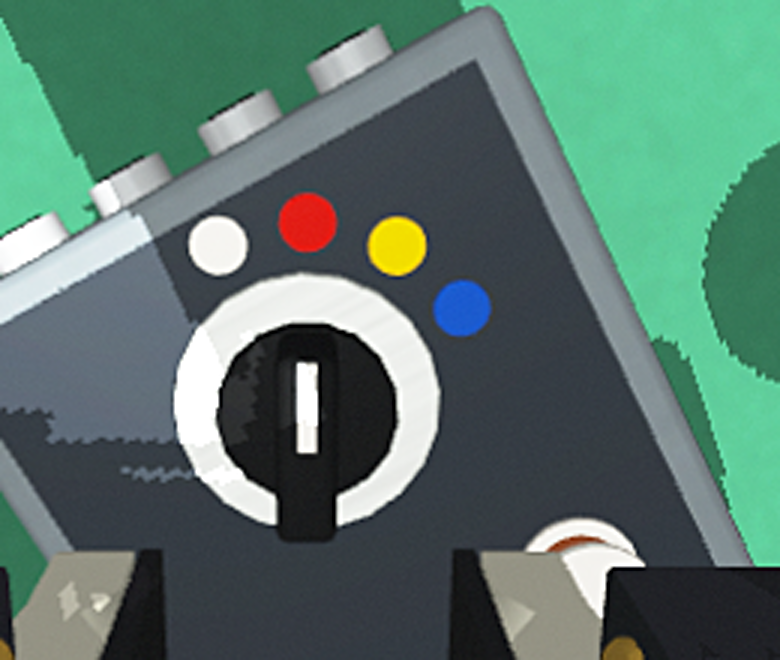

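Pointer is on the red dot (selector image 307,220 directly above the pointer). Now to the pedal.

```bash
python3 -c "
from plan import *
cyl((.5276,-.2433,.50),67.5,3,0.0)
print()
T=pose(ctrl.get_obs())
import plan
p0=ctrl.get_obs()
o=dict(p0);o['tool_pos']=np.array([.5276,-.2433,.5])
class C: get_obs=staticmethod(lambda:o)
plan.ctrl=C
cyl((.445,.290,.5),125,14,0.0)"
```

```text
-0.0485,-0.0001,-0.0001,0.0,-0.1,0.1,0.0,
-0.0485,0.0000,0.0000,0.0,0.0,0.0,0.0,
-0.0485,0.0000,0.0000,0.0,0.0,0.0,0.0,

-0.0001,0.0418,-0.0034,-4.1,-0.1,0.1,0.0,
0.0000,0.0415,-0.0034,-4.1,0.0,0.0,0.0,
0.0000,0.0413,-0.0035,-4.1,0.0,0.0,0.0,
0.0000,0.0410,-0.0035,-4.1,0.0,0.0,0.0,
0.0000,0.0407,-0.0035,-4.1,0.0,0.0,0.0,
0.0000,0.0405,-0.0035,-4.1,0.0,0.0,0.0,
0.0000,0.0402,-0.0035,-4.1,0.0,0.0,0.0,
0.0000,0.0400,-0.0035,-4.1,0.0,0.0,0.0,
0.0000,0.0397,-0.0036,-4.1,0.0,0.0,0.0,
0.0000,0.0395,-0.0036,-4.1,0.0,0.0,0.0,
0.0000,0.0392,-0.0036,-4.1,0.0,0.0,0.0,
0.0000,0.0389,-0.0036,-4.1,0.0,0.0,0.0,
0.0000,0.0387,-0.0036,-4.1,0.0,0.0,0.0,
0.0000,0.0384,-0.0036,-4.1,0.0,0.0,0.0,
```

```bash
python3 -m inch '[-0.05,0,0,0,0,0,0,-0.05,0,0,0,0,0,0,-0.045,0,0,0,0,0,0,0,0.042,-0.0034,-4.1,0,0,0,0,0.0415,-0.0034,-4.1,0,0,0,0,0.041,-0.0035,-4.1,0,0,0,0,0.041,-0.0035,-4.1,0,0,0,0,0.041,-0.0035,-4.1,0,0,0,0,0.0405,-0.0035,-4.1,0,0,0,0,0.04,-0.0035,-4.1,0,0,0,0,0.04,-0.0035,-4.1,0,0,0,0,0.04,-0.0036,-4.1,0,0,0,0,0.0395,-0.0036,-4.1,0,0,0,0,0.039,-0.0036,-4.1,0,0,0,0,0.039,-0.0036,-4.1,0,0,0,0,0.0385,-0.0036,-4.1,0,0,0,0,0,0,0,0,0,0]'
python3 -c "
from plan import *
st();d=snap('wrist');save(d,'w4');print(proj(d,(.445,.290,.065)))
st();cyl((.445,.290,.29),125,4,0.0)"
```

```text
clock: 10.35
tool_pos: [0.4608, 0.2744, 0.4812]
orientation: [161.2, 87.7, -166.4]
force: [-0.0, 0.4, -0.1]
opening: 0.0003
10.35 [0.4608 0.2744 0.4812] yaw 122.39 xdir [-0.038 -0.009 -0.999] F [-0.   0.4 -0.1] M [ 0.04 -0.28 -0.03] open 0.0003 q [  51.2    5.7   -8.2   -1.4  -77.8 -108.4]
(np.float64(337.1925688272757), np.float64(213.87739975587442))
10.4 [0.4613 0.2736 0.4811] yaw 122.3 xdir [-0.038 -0.01  -0.999] F [-0.5 -0.6 -0.6] M [ 0.04 -0.23  0.02] open 0.0004 q [  51.1    5.7   -8.2   -1.4  -77.9 -108.4]
0.0479,0.0051,0.0006,-0.7,-2.2,-0.7,0.0,
0.0478,0.0057,-0.0011,-0.7,0.0,0.0,0.0,
0.0478,0.0057,-0.0011,-0.7,0.0,0.0,0.0,
0.0478,0.0057,-0.0011,-0.7,0.0,0.0,0.0,
```

View pics/w4.png

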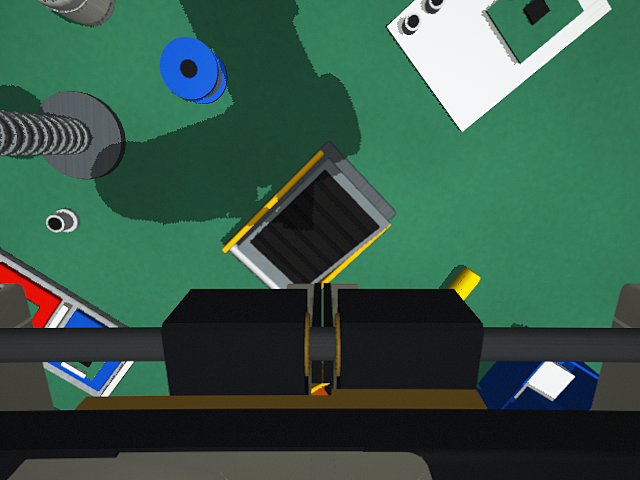

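Predicted press point (337,214) falls mid-width on the rubber near the free end, as expected.

```bash
python3 -m inch '[0.048,0.005,0.0006,-0.7,-2.2,-0.7,0,0.048,0.0057,-0.0011,-0.7,0,0,0,0.048,0.0057,-0.0011,-0.7,0,0,0,0.043,0.0057,-0.0011,-0.7,0,0,0,0,0,0,0,0,0,0]'
python3 -c "
from plan import *
st();cyl((.445,.290,.25),125,2,0.0)"
```

```text
clock: 11.02
tool_pos: [0.4467, 0.2866, 0.2875]
orientation: [-101.4, 89.9, -66.6]
force: [-0.8, 0.8, 0.6]
opening: 0.0007
11.03 [0.4467 0.2866 0.2875] yaw 124.8 xdir [ 0.001 -0.002 -1.   ] F [-0.8  0.8  0.6] M [-0.01 -0.12  0.06] open 0.0007 q [ 5.390e+01  1.330e+01 -2.650e+01  1.000e-01 -5.020e+01 -1.092e+02]
0.0187,0.0019,0.0003,-0.1,-0.0,0.1,0.0,
0.0187,0.0019,0.0003,-0.1,0.0,0.0,0.0,
```

```bash
python3 -m inch '[0.0187,0.0019,0,0,0,0,0,0.0187,0.0019,0,0,0,0,0,0.01,0,0,0,0,0,0,0.01,0,0,0,0,0,0,0.008,0,0,0,0,0,0]'
python3 -c "
from plan import *
st()"
```

```text
clock: 11.65
tool_pos: [0.4489, 0.2902, 0.228]
orientation: [-8.3, 89.5, 26.3]
force: [-3.5, -0.5, 7.6]
opening: 0.0006
11.65 [0.4489 0.2902 0.228 ] yaw 124.63 xdir [ 0.008  0.004 -1.   ] F [-3.5 -0.5  7.6] M [-0.08  1.49 -0.  ] open 0.0006 q [  54.    17.9  -29.9    0.3  -41.7 -109.6]
```

```bash
python3 -m inch '[0.009,0,0,0,0,0,0,0.009,0,0,0,0,0,0,0.008,0,0,0,0,0,0]'
python3 -c "
from plan import *
st()"
```

```text
clock: 12.02
tool_pos: [0.4493, 0.2907, 0.2097]
orientation: [-8.8, 89.4, 26.0]
force: [-46.1, -13.7, 125.1]
opening: 0.0001
12.03 [0.4493 0.2907 0.2097] yaw 124.74 xdir [ 0.01   0.005 -1.   ] F [-46.1 -13.7 125.1] M [-4.96 17.08 -0.04] open 0.0001 q [  54.    19.5  -30.9    0.5  -39.  -109.6]
```

```bash
python3 -m inch '[-0.001,0,0,0,0,0,0]'
python3 -c "
from plan import *
st()"
```

```text
clock: 12.15
tool_pos: [0.449, 0.2905, 0.2135]
orientation: [-8.0, 89.3, 26.8]
force: [-4.0, -4.0, 9.3]
opening: 0.0003
12.15 [0.449  0.2905 0.2135] yaw 124.78 xdir [ 0.011  0.005 -1.   ] F [-4.  -4.   9.3] M [-1.17  1.48 -0.  ] open 0.0003 q [  54.    19.1  -30.8    0.5  -39.5 -109.6]
```

The force spiked to about 125–134 N at the stop, above the 120 N limit. I'll continue gently and hold the pedal properly.

```bash
python3 -m inch '[0.0025,0,0,0,0,0,0]'; python3 -m inch '[0.001,0,0,0,0,0,0]'
```

```text
clock: 12.28
tool_pos: [0.449, 0.2903, 0.2131]
orientation: [-5.6, 89.3, 29.2]
force: [-5.8, -1.4, 9.3]
opening: 0.0005
clock: 12.4
tool_pos: [0.449, 0.2902, 0.2136]
orientation: [-4.0, 89.2, 30.8]
force: [-6.2, -1.5, 10.2]
opening: 0.0006
```

```bash
python3 -m inch '[0.004,0,0,0,0,0,0]'; python3 -m inch '[0.003,0,0,0,0,0,0]'
```

```text
clock: 12.52
tool_pos: [0.4488, 0.2901, 0.211]
orientation: [-2.1, 89.2, 32.7]
force: [-7.5, 1.0, 10.1]
opening: 0.0004
clock: 12.65
tool_pos: [0.4488, 0.2901, 0.2105]
orientation: [-2.3, 89.2, 32.5]
force: [-15.6, -4.5, 39.2]
opening: 0.0003
```

```bash
python3 -m inch '[0.0022,0,0,0,0,0,0]'; python3 -m inch '[0.0022,0,0,0,0,0,0]'; python3 -m inch '[0.0022,0,0,0,0,0,0]'
```

```text
clock: 12.78
tool_pos: [0.4487, 0.29, 0.2107]
orientation: [-2.0, 89.1, 32.8]
force: [-10.4, -1.8, 20.3]
opening: 0.0006
clock: 12.9
tool_pos: [0.4486, 0.2899, 0.2107]
orientation: [-1.5, 89.1, 33.4]
force: [-10.4, -3.2, 19.7]
opening: 0.0004
clock: 13.02
tool_pos: [0.4485, 0.2898, 0.2107]
orientation: [-1.0, 89.0, 33.8]
force: [-10.6, -3.2, 20.8]
opening: 0.0004
```

```bash
python3 -m inch '[0.0026,0,0,0,0,0,0]'; python3 -m inch '[0.0026,0,0,0,0,0,0]'; python3 -m inch '[0.0026,0,0,0,0,0,0]'
```

```text
clock: 13.15
tool_pos: [0.4484, 0.2897, 0.2106]
orientation: [-0.8, 89.0, 34.0]
force: [-13.3, -2.7, 29.3]
opening: 0.0004
clock: 13.28
tool_pos: [0.4483, 0.2897, 0.2107]
orientation: [-0.7, 88.9, 34.2]
force: [-11.8, -2.8, 27.1]
opening: 0.0003
clock: 13.4
tool_pos: [0.4482, 0.2896, 0.2107]
orientation: [-0.4, 88.9, 34.5]
force: [-11.1, -3.1, 25.9]
opening: 0.0001
```

Held on the stop for about 0.75 s at 20–30 N, more than the 11 N the spring needs. Releasing now.

```bash
python3 -m inch '[-0.008,0,0,0,0,0,0,-0.01,0,0,0,0,0,0,-0.015,0,0,0,0,0,0,-0.02,0,0,0,0,0,0,-0.05,0,0,0,0,0,0.045,-0.06,0,0,0,0,0,0.045,-0.06,0,0,0,0,0,0.045,-0.05,0,0,0,0,0,0.045,0,0,0,0,0,0,0.045]'
python3 -c "
from plan import *
st();d=snap('side');save(d,'s4');d=snap('top');save(d,'t4');crop('t4',375,205,470,300,6,'c8');crop('s4',220,175,320,240,7,'c9')
cyl((.5286,-.2439,.48),67.5,17,0.045)"
```

```text
clock: 14.52
tool_pos: [0.4437, 0.2843, 0.5014]
orientation: [2.6, 88.4, 37.5]
force: [0.2, 0.3, -0.9]
opening: 0.0427
14.53 [0.4437 0.2843 0.5014] yaw 124.88 xdir [ 0.022  0.017 -1.   ] F [ 0.2  0.3 -0.9] M [ 0.07  0.   -0.02] open 0.0427 q [  54.2    3.    -9.4    0.5  -76.  -109.4]
0.0010,-0.0313,0.0011,3.4,1.2,-0.1,0.045,
0.0010,-0.0315,0.0011,3.4,0.0,0.0,0.045,
0.0010,-0.0317,0.0011,3.4,0.0,0.0,0.045,
0.0010,-0.0319,0.0011,3.4,0.0,0.0,0.045,
0.0010,-0.0321,0.0011,3.4,0.0,0.0,0.045,
0.0010,-0.0322,0.0011,3.4,0.0,0.0,0.045,
0.0010,-0.0324,0.0011,3.4,0.0,0.0,0.045,
0.0010,-0.0326,0.0010,3.4,0.0,0.0,0.045,
0.0010,-0.0328,0.0010,3.4,0.0,0.0,0.045,
0.0010,-0.0330,0.0010,3.4,0.0,0.0,0.045,
0.0010,-0.0332,0.0010,3.4,0.0,0.0,0.045,
0.0010,-0.0334,0.0010,3.4,0.0,0.0,0.045,
0.0010,-0.0336,0.0010,3.4,0.0,0.0,0.045,
0.0010,-0.0338,0.0010,3.4,0.0,0.0,0.045,
0.0010,-0.0340,0.0009,3.4,0.0,0.0,0.045,
0.0010,-0.0342,0.0009,3.4,0.0,0.0,0.045,
0.0010,-0.0344,0.0009,3.4,0.0,0.0,0.045,
```

View pics/c9.png

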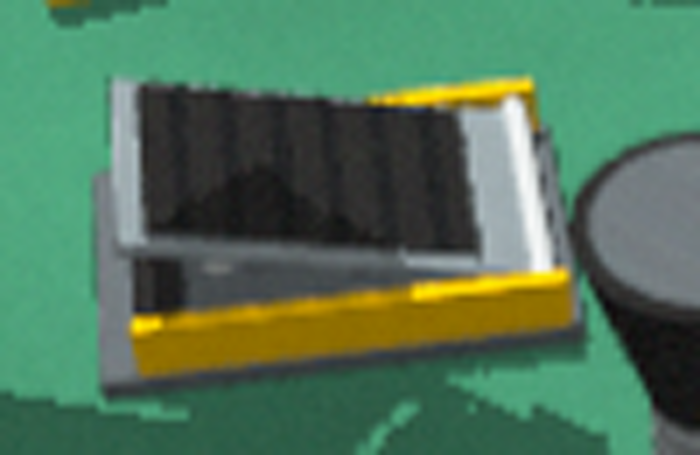

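View pics/c8.png

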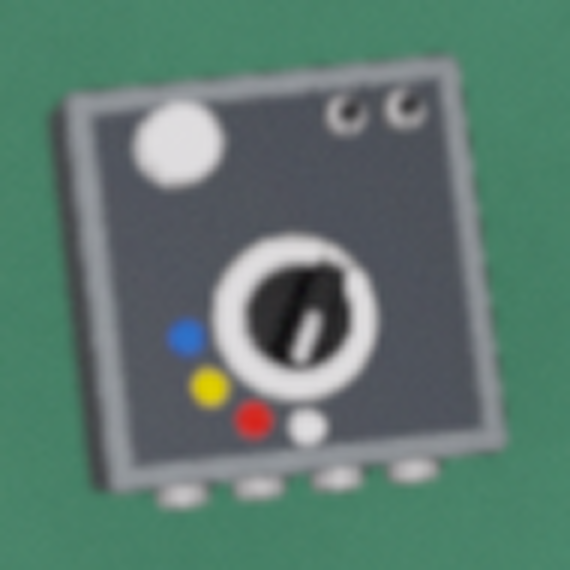

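Pedal is up again, at the same pixels as before, and the selector is still on red. Back to the knob.

```bash
python3 -m inch '[0,-0.031,0.001,3.4,1.2,0,0.045,0,-0.032,0.001,3.4,0,0,0.045,0,-0.032,0.001,3.4,0,0,0.045,0,-0.032,0.001,3.4,0,0,0.045,0,-0.032,0.001,3.4,0,0,0.045,0,-0.032,0.001,3.4,0,0,0.045,0,-0.032,0.001,3.4,0,0,0.045,0,-0.033,0.001,3.4,0,0,0.045,0,-0.033,0.001,3.4,0,0,0.045,0,-0.033,0.001,3.4,0,0,0.045,0,-0.033,0.001,3.4,0,0,0.045,0,-0.033,0.001,3.4,0,0,0.045,0,-0.034,0.001,3.4,0,0,0.045,0,-0.034,0.001,3.4,0,0,0.045,0,-0.034,0.001,3.4,0,0,0.045,0,-0.034,0.001,3.4,0,0,0.045,0,0,0,0,0,0,0.045]'
python3 -c "
from plan import *
st();cyl((.5286,-.2439,.32),67.5,6,0.045)"
```

```text
clock: 16.75
tool_pos: [0.5277, -0.2274, 0.4677]
orientation: [-149.9, 86.7, -171.3]
force: [-0.1, 0.3, -0.1]
opening: 0.0451
16.75 [ 0.5277 -0.2274  0.4677] yaw 68.63 xdir [-0.057 -0.009 -0.998] F [-0.1  0.3 -0.1] M [ 0.03 -0.39  0.02] open 0.0451 q [  -3.6   10.1   -5.7    0.7  -77.5 -108. ]
0.0246,-0.0018,0.0024,0.1,-2.9,1.7,0.045,
0.0246,-0.0025,0.0012,0.2,0.0,0.0,0.045,
0.0246,-0.0025,0.0012,0.2,0.0,0.0,0.045,
0.0246,-0.0025,0.0012,0.2,0.0,0.0,0.045,
0.0246,-0.0025,0.0012,0.2,0.0,0.0,0.045,
0.0246,-0.0025,0.0012,0.2,0.0,0.0,0.045,
```

```bash
python3 -m inch '[0.02,-0.0018,0.0024,0,-2.9,1.7,0.045,0.025,-0.0025,0.0012,0.2,0,0,0.045,0.025,-0.0025,0.0012,0.2,0,0,0.045,0.025,-0.0025,0.0012,0.2,0,0,0.045,0.025,-0.0025,0.0012,0.2,0,0,0.045,0.02,-0.0025,0.0012,0.2,0,0,0.045,0,0,0,0,0,0,0.045]'
python3 -c "
from plan import *
st();cyl((.5286,-.2439,.265),67.5,5,0.045)"
```

```text
clock: 17.62
tool_pos: [0.5265, -0.2405, 0.3141]
orientation: [179.4, 89.2, 157.1]
force: [0.6, -0.7, 1.1]
opening: 0.0451
17.62 [ 0.5265 -0.2405  0.3141] yaw 67.73 xdir [-0.013  0.006 -1.   ] F [ 0.6 -0.7  1.1] M [-0.01 -0.12 -0.01] open 0.0451 q [  -5.3   16.1  -18.3   -0.3  -56.4 -106.8]
0.0098,-0.0005,0.0008,0.0,-0.8,-0.0,0.045,
0.0098,-0.0005,0.0007,0.0,0.0,0.0,0.045,
0.0098,-0.0005,0.0007,0.0,0.0,0.0,0.045,
0.0098,-0.0005,0.0007,0.0,0.0,0.0,0.045,
0.0098,-0.0005,0.0007,0.0,0.0,0.0,0.045,
```

```bash
python3 -m inch '[0,-0.002,0.003,0,-0.8,0,0.045,0.01,-0.0005,0.0007,0,0,0,0.045,0.01,-0.0005,0,0,0,0,0.045,0.01,0,0,0,0,0,0.045,0,0,0,0,0,0,0.045]'
python3 -c "
from plan import *
st();cyl((.5286,-.2439,.265),67.5,2,0.045)"
```

```text
clock: 18.25
tool_pos: [0.5294, -0.2443, 0.2834]
orientation: [16.2, 89.9, -6.0]
force: [-0.0, 1.3, -0.4]
opening: 0.0453
18.25 [ 0.5294 -0.2443  0.2834] yaw 67.8 xdir [ 0.002 -0.    -1.   ] F [-0.   1.3 -0.4] M [-0.01 -0.21  0.04] open 0.0453 q [  -5.6   18.1  -20.3    0.   -51.6 -106.6]
0.0092,0.0000,-0.0005,0.2,0.1,-0.0,0.045,
0.0092,0.0001,-0.0004,0.2,0.0,0.0,0.045,
```

```bash
python3 -m inch '[0.009,0,-0.0005,0.2,0,0,0.045,0.009,0,0,0,0,0,0.045,0,0,0,0,0,0,0.01,0,0,0,0,0,0,0.01,0,0,0,0,0,0,0.01,0,0,0,0,0,0,0.01,0,0,0,0,0,0,0.01,0,0,0,0,0,0,0.01]'
python3 -c "
from plan import *
st()"
```

```text
clock: 19.25
tool_pos: [0.5291, -0.2446, 0.2647]
orientation: [4.0, 89.8, -18.4]
force: [0.1, -1.2, -1.0]
opening: 0.0137
19.25 [ 0.5291 -0.2446  0.2647] yaw 67.59 xdir [ 0.003 -0.001 -1.   ] F [ 0.1 -1.2 -1. ] M [-0.31 -0.22 -0.03] open 0.0137 q [  -5.6   19.2  -21.5    0.   -49.1 -106.9]
```

```bash
python3 -m inch '[0,0,0,-5,0,0,0.01,0,0,0,-5,0,0,0.01,0,0,0,-5,0,0,0.01,0,0,0,-5,0,0,0.01,0,0,0,-5,0,0,0.01,0,0,0,-3.5,0,0,0.01,0,0,0,0,0,0,0.01]'
python3 -c "
from plan import *
st()"
```

```text
clock: 20.12
tool_pos: [0.5291, -0.2439, 0.2647]
orientation: [-0.8, 89.8, 6.1]
force: [-0.9, -2.2, -0.8]
opening: 0.0136
20.12 [ 0.5291 -0.2439  0.2647] yaw 96.94 xdir [ 0.003  0.    -1.   ] F [-0.9 -2.2 -0.8] M [-0.46 -0.22 -0.04] open 0.0136 q [ -5.5  19.2 -21.5  -0.  -49.2 -77.5]
```

```bash
python3 -m inch '[0,0,0,0,0,0,0.045,0,0,0,0,0,0,0.045,0,0,0,0,0,0,0.045,0,0,0,0,0,0,0.045,-0.02,0,0,0,0,0,0.045,-0.03,0,0,0,0,0,0.045,-0.05,0,0,0,0,0,0.045,-0.04,0,0,0,0,0,0.045,0,0,0,0,0,0,0.045]'
python3 -c "
from plan import *
d=snap('wrist');save(d,'w5');crop('w5',220,100,480,320,3,'c10');d=snap('top');save(d,'t5');d=snap('side');save(d,'s5');st()"
```

```text
clock: 21.25
tool_pos: [0.5287, -0.2438, 0.4088]
orientation: [5.9, 89.9, 12.6]
force: [0.4, 0.2, 0.2]
opening: 0.0451
21.4 [ 0.5277 -0.2434  0.4044] yaw 96.71 xdir [-0.005  0.002 -1.   ] F [-0.2  0.3 -0.1] M [ 0.01 -0.14 -0.02] open 0.0449 q [ -5.5  11.9 -11.3  -0.1 -67.1 -77.7]
```

View pics/c10.png

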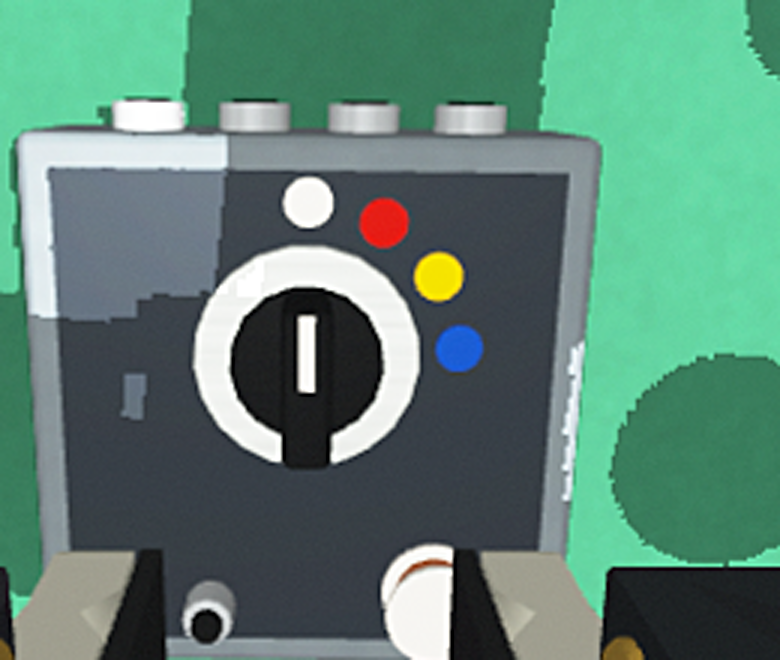

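View pics/s5.png

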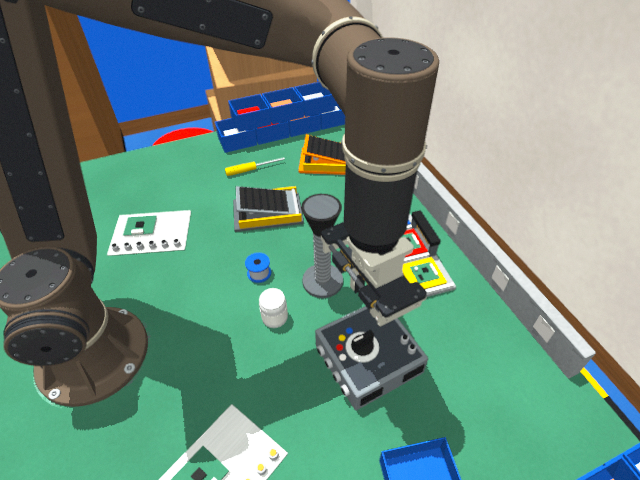

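The pointer lines up with the white dot (309,202). The pedal is up, the hose and can stand upright in their places, and the gripper is clear of everything. Handing in.

```bash
python3 -c "
from plan import *
print(ctrl.close_job())"
```

```text
the job is handed in; nothing more can be done
None
```

I ran the test sequence and handed it in at about 21 s, but one force reading broke the 120 N wrist limit, so **the run may be judged failed**.

**What I did:** The carrier under the probe head is red. I turned the selector from off to red and let go of it. I then pressed the grey pedal to its stop with the closed fingers, held it, let it come up, and turned the selector back to off.

**Over-limit reading:** On first reaching the stop at clock 12.02 s, I stepped down too far. The wrist read 125 N vertically, about 134 N in total. I backed off in the next row.

**Pedal hold:** I pressed again gently, and the second hold stayed on the stop for about 0.75 s at a vertical force of 20–30 N. It entered that hold with one 39 N reading (about 42 N in total). I have no direct reading of the pedal angle. I take it as fully down because the finger height stopped changing at the expected level and the force was well above the spring's 11 N.

**Last checks:**
- **Selector:** the pointer was on the red dot before the press and still turned to red afterwards. At the end it lines up with the white dot.
- **Pedal:** it looks the same after release as it did at the start.
- **Bench:** the hose and can are upright, and everything visible looks to be in its original place. I judged this by eye from the side picture, in which the arm hides the blue carrier and the connector shell. I did not measure any shifts.
- **Gripper:** open and clear of everything, with wrist force close to zero.

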